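# Line up the reagent bottles by height beside the pH meter

## Task

Set out the four capped amber reagent bottles on the grey board for the day's work, upright and each centred on its own round mark, in order of height: the shortest on the mark next to the green block, then rising to the tallest next to the white block. Put each one down gently without dropping or tipping it, and leave the beaker, the flask and the dish among them where they stand.

Things in the scene. Friction and masses are not known exactly. Their poses are not given: they have to be found in the camera images.
- bottle_yellow: loose round amber reagent bottle with white label and yellow screw cap, the shortest of the four: 65 mm tall, straight body 34 mm in diameter from the foot up to 39 mm, then a 7 mm shoulder and a narrower 19 mm high cap; 60 g nominal (varies by 20 percent). Origin: centre of its underside, z up along the bottle. Stands upright at the start
- bottle_red: loose round amber reagent bottle with white label and red screw cap, the second shortest of the four: 85 mm tall, straight body 42 mm in diameter from the foot up to 59 mm, then a 7 mm shoulder and a narrower 19 mm high cap; 120 g nominal (varies by 20 percent). Origin: centre of its underside, z up along the bottle. Stands upright at the start
- bottle_blue: loose round amber reagent bottle with white label and blue screw cap, the second tallest of the four: 105 mm tall, straight body 50 mm in diameter from the foot up to 79 mm, then a 7 mm shoulder and a narrower 19 mm high cap; 200 g nominal (varies by 20 percent). Origin: centre of its underside, z up along the bottle. Stands upright at the start
- bottle_black: loose round amber reagent bottle with white label and black screw cap, the tallest of the four: 125 mm tall, straight body 58 mm in diameter from the foot up to 99 mm, then a 7 mm shoulder and a narrower 19 mm high cap; 320 g nominal (varies by 20 percent). Origin: centre of its underside, z up along the bottle. Stands upright at the start
- row: fixed light grey board, 90 mm wide (its x), 430 mm long (its y), 8 mm thick, lying flat on the bench farther from the robot than the bottles. On its top face, along its long centre line (x = 0), four identical white round marks with black rim and centre dot, 64 mm across, flush, centred at y = -138, -46, +46 and +138 mm. Origin: centre of the board's underside, z up. The board's place and heading vary
- green_end: fixed green block, 60 x 20 x 20 mm, standing on the board at one end of its centre line, at y = +195 or -195 mm of the board (which end varies); it shows the end where the shortest bottle goes. Its centre line lies 57 mm from the nearest mark's centre. Origin: centre of its underside, on the board's top face
- white_end: fixed white block, 60 x 20 x 20 mm, like the green one, at the other end of the board, where the tallest bottle goes. Origin: centre of its underside
- beaker: bystander: small loose clear beaker, open at the top, 44 mm across, 55 mm tall, standing among the bottles. Origin: centre of its underside
- flask: bystander: small loose green glass conical flask, 44 mm across the foot, 60 mm tall, standing among the bottles. Origin: centre of its underside
- dish: bystander: loose round white dish with orange filling, 44 mm across, 12 mm tall, among the bottles. Origin: centre of its underside

How it is judged:
By the outcome, as a careful person would: the job done as asked, in the order asked, and still so for the second after the job is handed in, with the robot touching nothing.
It also fails if it takes over 120 s, if anything falls off the work surface, if the arm or the gripper's body presses on something with over 40 N, if the wrist force passes 120 N, or if a joint passes its speed limit or range.

## Robot

A 6-joint arm with a two-finger parallel gripper is mounted at the origin on the work surface. World frame = base frame: x ahead of the robot, y to its left, z up, the work surface at z = 0. Lengths are in m, angles in rad, forces in N, time in s.
With the tool pointing down it reaches from about 0.35 to 0.975 m from the base axis. Payload 4.9 kg.
Tool frame: the origin (TCP) lies on the centre line of the jaws, within the pads' length; the fingertips stand 14 mm ahead of it and the grasp point (between the pads) lies 5 mm behind it; z points along the fingers, y is the line along which they close (so a half turn about z gives the same grasp; the last joint's range is limited). The gripper opens to 85 mm and grips with 20 to 120 N. Pads are 22 mm wide; open, the fingers measure 114 mm over their backs; the gripper's body (76 mm by 85 mm) begins 54 mm behind the grasp point. The pads swing forward as they close: fully open they stand 13 mm farther back than shut.
Start: joints at [-1.442, 0.053, 1.613, -0, 1.476, -0.119], TCP at [0.153, -0.606, 0.245] pointing down, gripper open.
Joint ranges: [-3.01, 3.01], [-1.01, 2.22], [0.06, 2.58], [-1.02, 4.17], [0.09, 2.62], [-3.14, 3.14]. Speed limits (rad/s): [2.57, 2.57, 3.14, 3.14, 3.14, 3.14].

## Interface

Orientations are given as a unit quaternion [w, x, y, z].
In Python, from plant import * gives the robot as it stands.
- The arm moves only by the tool send_rows, never from a script. Its argument "steps" is a list of rows, each an object with "translation": the shift along the tool's x, y, z in cm, a list of three; "delta_rot": the turn, a rotation vector about the tool's x, y, z in rad, a list of three; "jaw": the finger opening in cm, from 0 to 8.54. In form: [{"translation": [dx, dy, dz], "delta_rot": [rx, ry, rz], "jaw": jaw}, ...]. A call has exactly 8 rows; each row is the pose to reach, as a shift and turn from the pose commanded when the call began, along the tool's axes at that moment; what a row does not reach only later rows make up. A row lasts 1/10 s, in which the tool goes at most 50 mm and 8.59 degrees, less where a joint would pass 70% of its speed; a pose out of reach is approached as far as the arm can. A call with a gripper value outside its range is refused whole. The fingers move at their own pace and stop on an object; the grip force is fixed at half the most. Time passes only in rows, so rows that repeat a pose let the fingers close, or fill a call up. It gives the time, the measured TCP pose, the force, the opening and the grip force at its end, in the units of the state.
- state(): the state, without advancing time (a new reading comes with each control period).
- grab_frame(name): name is "scene" or "top"; returns a dict with "pixels" (400x640x3 uint8, blue, green, red), "range_z" (400x640 float32, m along the optical axis (not along the pixel's ray), 0 where there is no reading), "fx", "fy", "cx", "cy" (pixels), "dist" ([k1, k2, p1, p2, k3] as OpenCV has them; the pictures are not rectified), "rvec" (rotation vector, rad) and "tvec" (3), from world to camera coordinates, as OpenCV has them. Camera axes: x right, y down, z forward; pixel columns grow to the right and rows downward; lengths in m; the calibration is good to about 2 mm. A picture is of the moment at which its call begins.
- job_done(): hands the job in; it is judged then, once.
The state is a dict: "time": time; "joint_pos": joint angles; "joint_vel": joint speeds; "joint_efforts": joint torques, N m; "tool_pos": TCP position; "tool_rot": TCP orientation; "contact_force": force on the tool from outside, world axes, zero at the start; "ft_torque": the same for the moment, N m; "gripper_width": opening from 0.0 (shut) to 1.0 (fully open); "grasp_force": force on a finger pad.
Only numpy, scipy, OpenCV 4.12 (cv2) and the standard library are available. Lean on these libraries where they do the work, as an engineer would, in place of code of your own. Each camera call takes 0.05 s, during which the arm holds its last target. There are 200 camera calls.

## Working session

There is one attempt and no reset: what is moved stays moved. The work goes in short steps, Python scripts to look and compute and a tool call to move; the robot and the scene stay as the last step left them, time stands still between calls to the robot, and variables do not carry over. Pictures are saved under pics/ and viewed, at most 14 in all, crops included, and the job is handed in when it is done.

Besides the shell and the picture viewer there is one more tool, called as name([rows], argument=value, ...), one row to a line, values as JSON. send_rows: Moves the arm, as the interface text tells. Its arguments: {"type":"object","properties":{"steps":{"type":"array","items":{"type":"object","properties":{"translation":{"type":"array","items":{"type":"number"}},"delta_rot":{"type":"array","items":{"type":"number"}},"jaw":{"type":"number"}}}}},"required":["steps"]}

```bash
ls; mkdir -p pics; cat > h.py <<'E'
from plant import *
import numpy as np, cv2
def cam(n):
    f=grab_frame(n); f['K']=np.array([[f['fx'],0,f['cx']],[0,f['fy'],f['cy']],[0,0,1]]); f['D']=np.array(f['dist'],float)
    f['R']=cv2.Rodrigues(np.array(f['rvec'],float))[0]; f['t']=np.array(f['tvec'],float); return f
def ray(f,px,z):
    u=cv2.undistortPoints(np.array(px,float).reshape(-1,1,2),f['K'],f['D']).reshape(-1,2)
    d=np.c_[u,np.ones(len(u))]@f['R']; c=-f['R'].T@f['t']
    return c+d*((z-c[2])/d[:,2])[:,None]
def cloud(f):
    v,u=np.mgrid[0:400,0:640]; px=np.c_[u.ravel(),v.ravel()].astype(float)
    n=cv2.undistortPoints(px.reshape(-1,1,2),f['K'],f['D']).reshape(-1,2); z=f['range_z'].ravel()
    P=(np.c_[n,np.ones(len(n))]*z[:,None]-f['t'])@f['R']; P[z==0]=np.nan
    return P.reshape(400,640,3)
E
python3 - <<'E'
from h import *
for n in('scene','top'):
    f=cam(n); cv2.imwrite(f'pics/{n}0.png',f['pixels']); np.savez(f'{n}0.npz',**f); print(n,-f['R'].T@f['t'],f['fx'],(f['range_z']>0).mean())
print(state())
E
```

```text
pics
scene [ 1.1028928  -0.24819421  0.60052345] 370.8254716275193 0.99583984375
top [0.47142962 0.01447866 0.74655811] 377.05715422497695 0.99598046875
{'time': 0.1, 'joint_pos': array([-1.44199300e+00,  5.33012184e-02,  1.61416628e+00,  4.71880020e-07,
        1.47601604e+00, -1.19002854e-01]), 'joint_vel': array([-0.00204356, -0.00141128, -0.00358458, -0.00088509,  0.00177   ,
        0.00102645]), 'joint_efforts': array([ 5.08088010e-05, -3.94907606e+01, -3.71365356e+01, -1.25985530e-04,
        3.92815928e-03, -6.06928822e-06]), 'tool_pos': array([ 0.15322678, -0.60536323,  0.24417378]), 'tool_rot': array([-9.45436220e-04,  9.92333387e-01,  1.23586228e-01, -4.39803366e-06]), 'contact_force': array([-0.36371614,  0.47208905, -0.82909195]), 'ft_torque': array([ 0.03326885,  0.02704769, -0.02842075]), 'grasp_force': 0.0, 'gripper_width': 0.9972479446829363}
```

View pics/top0.png

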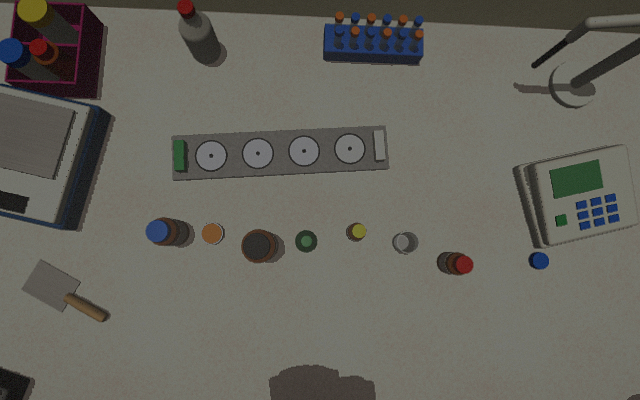

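View pics/scene0.png

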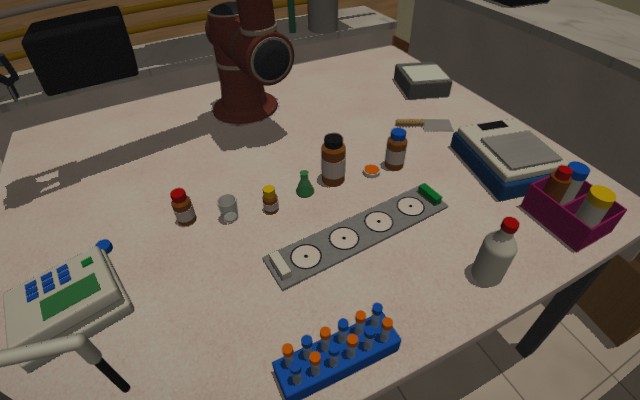

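The top view shows the four bottles and the board. Caps, in px: blue (158,231), black (258,245), yellow (358,231), red (462,264). Bystanders are the dish (212,233), flask (306,240) and beaker (405,242). The green block is at left (179,155, +y) and the white block at right (380,145). The blue cap at (539,260) is a loose distractor. The scene view confirms this order.

```bash
cat > meas.py <<'E'
from h import *
seeds=dict(blue=(158,231,.105,.025),black=(258,245,.125,.029),yellow=(358,231,.065,.017),red=(462,264,.085,.021))
def load(n): d=dict(np.load(n+'0.npz')); return d
f=load('top'); P=cloud(f); hsv=cv2.cvtColor(f['pixels'],cv2.COLOR_BGR2HSV); g=cv2.cvtColor(f['pixels'],cv2.COLOR_BGR2GRAY)
v,u=np.mgrid[0:400,0:640]
fs=load('scene'); Q=cloud(fs)
for n,(a,b,h,r) in seeds.items():
    near=(abs(u-a)<22)&(abs(v-b)<22)
    m=near&(abs(P[...,2]-h)<.006)
    (c,rad)=cv2.minEnclosingCircle(np.argwhere(m)[:,::-1].astype(np.float32))
    w=ray(f,[[u[m].mean(),v[m].mean()],c],h)
    print(n,m.sum(),'z',np.nanmedian(P[m][:,2]).round(4),'cen',w[0].round(4),'circ',w[1].round(4),round(rad,1))
    # scene cross-check: cap-top points near same xy
    q=(np.hypot(Q[...,0]-w[0,0],Q[...,1]-w[0,1])<.03)&(abs(Q[...,2]-h)<.005)
    if q.sum(): print('   scene',q.sum(),ray(fs,[[u[q].mean(),v[q].mean()]],h).round(4)[0])
# marks: white discs
def marks(f,lo):
    H=cv2.cvtColor(f['pixels'],cv2.COLOR_BGR2HSV)
    m=((H[...,1]<40)&(H[...,2]>lo)).astype(np.uint8)
    out=[]
    for c in cv2.findContours(m,cv2.RETR_EXTERNAL,cv2.CHAIN_APPROX_NONE)[0]:
        if 300<cv2.contourArea(c)<1500 and len(c)>5:
            e=cv2.fitEllipse(c); w=ray(f,[e[0]],.008)[0]; out.append((w.round(4),np.round(e[0],1),np.round(e[1],1)))
    return out
for n,ff in(('top',f),('scene',fs)):
    print(n); [print(*o) for o in marks(ff,150)]
hs=cv2.cvtColor(f['pixels'],cv2.COLOR_BGR2HSV)
print([f['pixels'][y,x].tolist() for x,y in((205,150),(250,147),(236,155),(179,155),(380,145),(100,200))])
m=(u>165)&(u<190)&(v>135)&(v<178)&(hs[...,0]>40)&(hs[...,0]<85)&(hs[...,1]>90); print('green',ray(f,[[u[m].mean(),v[m].mean()]],.028))
E
python3 meas.py
```

```text
blue 421 z 0.1048 cen [0.4844 0.2557 0.105 ] circ [0.484  0.2555 0.105 ] 11.9
   scene 121 [0.4886 0.2529 0.105 ]
black 558 z 0.125 cen [0.4641 0.0867 0.125 ] circ [0.4639 0.0868 0.125 ] 13.5
   scene 191 [0.4678 0.0859 0.125 ]
yellow 162 z 0.065 cen [ 0.4956 -0.0898  0.065 ] circ [ 0.4957 -0.0897  0.065 ] 7.3
   scene 96 [ 0.4991 -0.0907  0.065 ]
red 271 z 0.0847 cen [ 0.4409 -0.2747  0.085 ] circ [ 0.4408 -0.2745  0.085 ] 9.5
   scene 138 [ 0.4445 -0.2758  0.085 ]
top
scene
[0.0691 0.6839 0.008 ] [424.7  72.4] [14.6 44.1]
[[118, 117, 115], [119, 116, 116], [74, 81, 82], [51, 84, 48], [111, 117, 115], [107, 115, 114]]
green [[0.63306933 0.25378256 0.028     ]]
```

```bash
cat > marks.py <<'E'
from h import *
def marks(f,seeds):
    g=cv2.cvtColor(f['pixels'],cv2.COLOR_BGR2GRAY); res=[]
    m=cv2.threshold(g,97,255,cv2.THRESH_BINARY)[1]
    for s in seeds:
        for c in cv2.findContours(m,cv2.RETR_EXTERNAL,cv2.CHAIN_APPROX_NONE)[0]:
            if cv2.contourArea(c)>300 and cv2.contourArea(c)<1500 and cv2.pointPolygonTest(c,s,False)>0:
                e=cv2.fitEllipse(c); res.append(ray(f,[e[0]],.008)[0])
    return np.array(res)
S=dict(top=[(211,155),(258,153),(304,150),(350,148)],scene=[(410,206),(378,222),(344,238),(306,257)])
if __name__=='__main__':
    for n in S:
        f=dict(np.load(n+'0.npz')); W=marks(f,S[n]); print(n,W.round(4).tolist())
        if len(W)==4:
            print(np.diff(W,axis=0).round(4).tolist(), np.polyfit([0,1,2,3],W,1).round(4).tolist())
E
python3 marks.py
```

```text
top []
scene []
```

send_rows([
  {"translation":[0,0,0],"delta_rot":[0,0,-0.15],"jaw":8.5},
  {"translation":[0,0,0],"delta_rot":[0,0,-0.3],"jaw":8.5},
  {"translation":[0,0,0],"delta_rot":[0,0,-0.45],"jaw":8.5},
  {"translation":[0,0,0],"delta_rot":[0,0,-0.6],"jaw":8.5},
  {"translation":[0,0,0],"delta_rot":[0,0,-0.75],"jaw":8.5},
  {"translation":[0,0,0],"delta_rot":[0,0,-0.9],"jaw":8.5},
  {"translation":[0,0,0],"delta_rot":[0,0,-1.05],"jaw":8.5},
  {"translation":[0,0,0],"delta_rot":[0,0,-1.2],"jaw":8.5},
])

```text
time: 0.9
tool_pos: [0.1532, -0.6055, 0.2446]
tool_rot: [-0.0, 0.747, 0.665, 0.0]
contact_force: [-0.4, 1.0, -0.4]
gripper_width: 0.991
grasp_force: 0.0
```

```bash
sed -i 's/RETR_EXTERNAL/RETR_LIST/' marks.py; python3 marks.py
```

```text
top [[0.638, 0.1975, 0.008], [0.6464, 0.1059, 0.008], [0.6544, 0.0142, 0.008], [0.6626, -0.0776, 0.008]]
[[0.0083, -0.0915, 0.0], [0.008, -0.0917, 0.0], [0.0082, -0.0919, 0.0]] [[0.0082, -0.0917, -0.0], [0.6381, 0.1975, 0.008]]
scene [[0.6383, 0.1978, 0.008], [0.6463, 0.1064, 0.008], [0.6457, 0.1091, 0.008], [0.6545, 0.0146, 0.008], [0.6537, 0.0112, 0.008], [0.6628, -0.0775, 0.008]]
```

send_rows([
  {"translation":[2,1.4,0],"delta_rot":[0,0,-0.03],"jaw":8.5},
  {"translation":[5.5,3.7,0],"delta_rot":[0,0,-0.06],"jaw":8.5},
  {"translation":[9.4,6.3,0],"delta_rot":[0,0,-0.09],"jaw":8.5},
  {"translation":[13.3,9,0],"delta_rot":[0,0,-0.1228],"jaw":8.5},
  {"translation":[17.2,11.6,0],"delta_rot":[0,0,-0.1228],"jaw":8.5},
  {"translation":[21.1,14.2,0],"delta_rot":[0,0,-0.1228],"jaw":8.5},
  {"translation":[25,16.8,0],"delta_rot":[0,0,-0.1228],"jaw":8.5},
  {"translation":[28,19,0],"delta_rot":[0,0,-0.1228],"jaw":8.5},
])

```text
time: 1.7
tool_pos: [0.3772, -0.349, 0.2449]
tool_rot: [-0.0, 0.707, 0.707, 0.0]
contact_force: [0.4, -0.6, 0.4]
gripper_width: 0.996
grasp_force: 0.0
```

send_rows([
  {"translation":[2.5,2.2,1],"delta_rot":[0,0,0],"jaw":8.5},
  {"translation":[5,4.4,3],"delta_rot":[0,0,0],"jaw":8.5},
  {"translation":[7,6,6],"delta_rot":[0,0,0],"jaw":8.5},
  {"translation":[7.4,6.4,9],"delta_rot":[0,0,0],"jaw":8.5},
  {"translation":[7.4,6.4,10.5],"delta_rot":[0,0,0],"jaw":8.5},
  {"translation":[7.4,6.4,10.5],"delta_rot":[0,0,0],"jaw":8.5},
  {"translation":[7.4,6.4,10.5],"delta_rot":[0,0,0],"jaw":8.5},
  {"translation":[7.4,6.4,10.5],"delta_rot":[0,0,0],"jaw":8.5},
])

```text
time: 2.5
tool_pos: [0.4408, -0.2787, 0.1423]
tool_rot: [0.002, 0.708, 0.707, 0.0]
contact_force: [-1.3, -1.1, -0.1]
gripper_width: 0.994
grasp_force: 0.0
```

```bash
python3 - <<'E'
from h import *
for i in range(4):
    s=state(); print(s['time'],s['tool_pos'].round(4),s['tool_rot'].round(4),s['joint_pos'].round(4)); 
    if i<3: f=cam('top')
cv2.imwrite('pics/t1.png',f['pixels'][180:340,330:530].repeat(4,0).repeat(4,1)[:600])
E
```

```text
2.5 [ 0.4408 -0.2787  0.1423] [1.600e-03 7.076e-01 7.067e-01 1.000e-04] [-0.7065 -0.1113  1.9504 -0.      1.2993 -0.7052]
2.55 [ 0.4409 -0.2787  0.1424] [1.700e-03 7.076e-01 7.067e-01 1.000e-04] [-0.7064 -0.1114  1.9504 -0.      1.2992 -0.7052]
2.6 [ 0.4408 -0.2785  0.1422] [1.600e-03 7.075e-01 7.067e-01 1.000e-04] [-0.7063 -0.1114  1.9506 -0.      1.2991 -0.7051]
2.65 [ 0.4407 -0.2783  0.1419] [1.300e-03 7.074e-01 7.068e-01 1.000e-04] [-0.7061 -0.1112  1.951  -0.      1.2991 -0.7051]
```

View pics/t1.png

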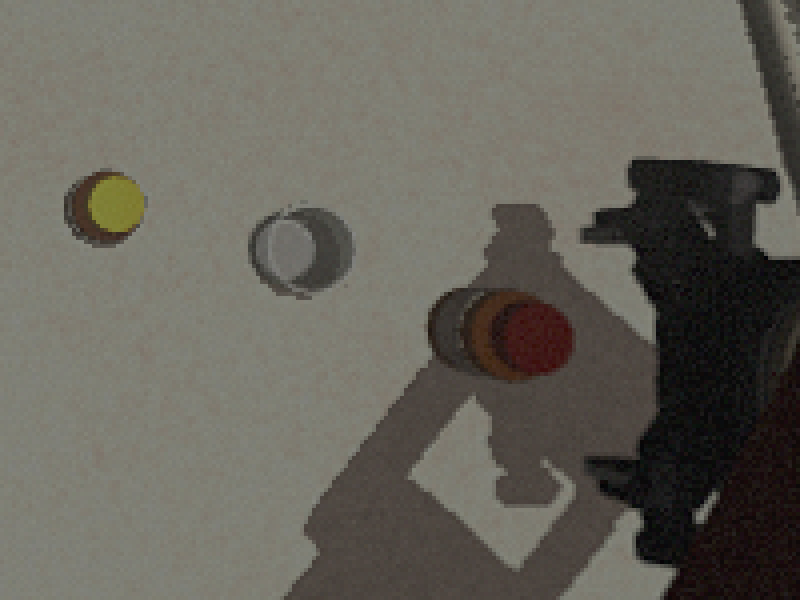

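The crop shows the open fingers at (600,230) and (610,475), straddling the red cap at (535,335). The pose is good apart from about 3 mm in y.

send_rows([
  {"translation":[0.2,0,2],"delta_rot":[0,0,0],"jaw":8.5},
  {"translation":[0.3,0,4.5],"delta_rot":[0,0,0],"jaw":8.5},
  {"translation":[0.3,0,7],"delta_rot":[0,0,0],"jaw":8.5},
  {"translation":[0.3,0,9],"delta_rot":[0,0,0],"jaw":8.5},
  {"translation":[0.3,0,10.2],"delta_rot":[0,0,0],"jaw":8.5},
  {"translation":[0.3,0,10.2],"delta_rot":[0,0,0],"jaw":8.5},
  {"translation":[0.3,0,10.2],"delta_rot":[0,0,0],"jaw":8.5},
  {"translation":[0.3,0,10.2],"delta_rot":[0,0,0],"jaw":8.5},
])

```text
time: 3.45
tool_pos: [0.4412, -0.2752, 0.0399]
tool_rot: [0.001, 0.707, 0.707, 0.0]
contact_force: [-0.5, -0.1, 0.6]
gripper_width: 0.995
grasp_force: 0.0
```

send_rows([
  {"translation":[0,0,0],"delta_rot":[0,0,0],"jaw":6},
  {"translation":[0,0,0],"delta_rot":[0,0,0],"jaw":5},
  {"translation":[0,0,0],"delta_rot":[0,0,0],"jaw":4.4},
  {"translation":[0,0,0],"delta_rot":[0,0,0],"jaw":4},
  {"translation":[0,0,0],"delta_rot":[0,0,0],"jaw":3.5},
  {"translation":[0,0,0],"delta_rot":[0,0,0],"jaw":3.5},
  {"translation":[0,0,0],"delta_rot":[0,0,0],"jaw":3.5},
  {"translation":[0,0,0],"delta_rot":[0,0,0],"jaw":3.5},
])

```text
time: 4.25
tool_pos: [0.4408, -0.2747, 0.0391]
tool_rot: [0.001, 0.707, 0.707, 0.0]
contact_force: [-0.6, 1.6, 5.5]
gripper_width: 0.472
grasp_force: 60.0
```

send_rows([
  {"translation":[0,0,-1],"delta_rot":[0,0,0],"jaw":3.5},
  {"translation":[0,0,-3.5],"delta_rot":[0,0,0],"jaw":3.5},
  {"translation":[0,0,-6.5],"delta_rot":[0,0,0],"jaw":3.5},
  {"translation":[1,0.5,-9],"delta_rot":[0,0,0],"jaw":3.5},
  {"translation":[3,1.6,-10],"delta_rot":[0,0,0],"jaw":3.5},
  {"translation":[6,3.2,-10],"delta_rot":[0,0,0],"jaw":3.5},
  {"translation":[9.5,5.1,-10],"delta_rot":[0,0,0],"jaw":3.5},
  {"translation":[13,7,-10],"delta_rot":[0,0,0],"jaw":3.5},
])

```text
time: 5.05
tool_pos: [0.5102, -0.1431, 0.1383]
tool_rot: [-0.0, 0.707, 0.707, -0.0]
contact_force: [1.3, -0.0, -0.9]
gripper_width: 0.472
grasp_force: 60.7
```

send_rows([
  {"translation":[3.8,2.1,0],"delta_rot":[0,0,0],"jaw":3.5},
  {"translation":[7.6,4.2,0],"delta_rot":[0,0,0],"jaw":3.5},
  {"translation":[11.4,6.3,0],"delta_rot":[0,0,0],"jaw":3.5},
  {"translation":[15.2,8.3,0],"delta_rot":[0,0,0],"jaw":3.5},
  {"translation":[18.8,10.2,0],"delta_rot":[0,0,0],"jaw":3.5},
  {"translation":[21.8,11.9,0],"delta_rot":[0,0,0],"jaw":3.5},
  {"translation":[23.8,13,0],"delta_rot":[0,0,0],"jaw":3.5},
  {"translation":[25.1,13.6,0],"delta_rot":[0,0,0],"jaw":3.5},
])

```text
time: 5.85
tool_pos: [0.6463, 0.1083, 0.1378]
tool_rot: [-0.0, 0.707, 0.708, -0.0]
contact_force: [-0.2, -0.6, -0.9]
gripper_width: 0.477
grasp_force: 60.8
```

send_rows([
  {"translation":[0,0,2],"delta_rot":[0,0,0],"jaw":3.5},
  {"translation":[0,0,4],"delta_rot":[0,0,0],"jaw":3.5},
  {"translation":[0,0,5.5],"delta_rot":[0,0,0],"jaw":3.5},
  {"translation":[0,0,6.5],"delta_rot":[0,0,0],"jaw":3.5},
  {"translation":[0,0,7],"delta_rot":[0,0,0],"jaw":3.5},
  {"translation":[0,0,7],"delta_rot":[0,0,0],"jaw":3.5},
  {"translation":[0,0,7],"delta_rot":[0,0,0],"jaw":3.5},
  {"translation":[0,0,7],"delta_rot":[0,0,0],"jaw":3.5},
])

```text
time: 6.65
tool_pos: [0.6471, 0.1066, 0.0696]
tool_rot: [0.001, 0.707, 0.707, 0.001]
contact_force: [-0.4, 0.0, -0.9]
gripper_width: 0.474
grasp_force: 60.8
```

```bash
cat > look.py <<'E'
import sys
from h import *
s=state(); print(s['tool_pos'].round(4),s['contact_force'].round(1))
f=cam('scene'); cv2.imwrite('pics/'+sys.argv[1]+'.png',f['pixels'][100:300,220:480].repeat(3,0).repeat(3,1)[:600,:800])
E
python3 look.py held1
```

```text
[0.6471 0.1066 0.0696] [-0.4  0.  -0.9]
```

View pics/held1.png

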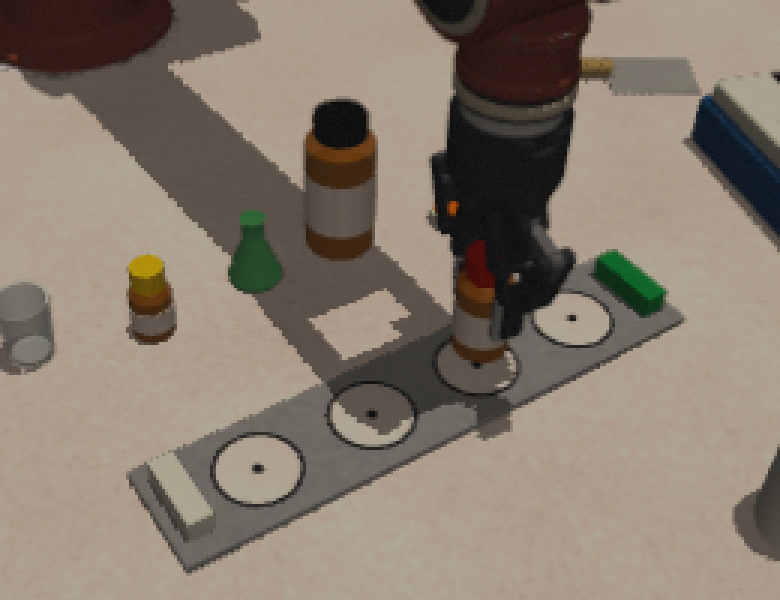

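The held red bottle is upright, with its foot just above the mark at (475,365) in the crop. Lowering it now.

send_rows([
  {"translation":[0,-0.05,0.4],"delta_rot":[0,0,0],"jaw":3.5},
  {"translation":[0,-0.05,0.8],"delta_rot":[0,0,0],"jaw":3.5},
  {"translation":[0,-0.05,1.2],"delta_rot":[0,0,0],"jaw":3.5},
  {"translation":[0,-0.05,1.5],"delta_rot":[0,0,0],"jaw":3.5},
  {"translation":[0,-0.05,1.8],"delta_rot":[0,0,0],"jaw":3.5},
  {"translation":[0,-0.05,1.9],"delta_rot":[0,0,0],"jaw":3.5},
  {"translation":[0,-0.05,1.9],"delta_rot":[0,0,0],"jaw":3.5},
  {"translation":[0,-0.05,1.9],"delta_rot":[0,0,0],"jaw":3.5},
])

```text
time: 7.5
tool_pos: [0.6459, 0.1066, 0.0494]
tool_rot: [0.0, 0.707, 0.707, 0.0]
contact_force: [1.2, -0.2, -1.8]
gripper_width: 0.472
grasp_force: 60.8
```

send_rows([
  {"translation":[0,0,0.05],"delta_rot":[0,0,0],"jaw":3.5},
  {"translation":[0,0,0.1],"delta_rot":[0,0,0],"jaw":3.5},
  {"translation":[0,0,0.15],"delta_rot":[0,0,0],"jaw":3.5},
  {"translation":[0,0,0.2],"delta_rot":[0,0,0],"jaw":3.5},
  {"translation":[0,0,0.22],"delta_rot":[0,0,0],"jaw":3.5},
  {"translation":[0,0,0.22],"delta_rot":[0,0,0],"jaw":3.5},
  {"translation":[0,0,0.22],"delta_rot":[0,0,0],"jaw":3.5},
  {"translation":[0,0,0.22],"delta_rot":[0,0,0],"jaw":3.5},
])

```text
time: 8.3
tool_pos: [0.6458, 0.1067, 0.0472]
tool_rot: [-0.0, 0.707, 0.707, 0.0]
contact_force: [-1.4, 0.3, 0.7]
gripper_width: 0.473
grasp_force: 60.9
```

send_rows([
  {"translation":[0,0,0.04],"delta_rot":[0,0,0],"jaw":3.5},
  {"translation":[0,0,0.04],"delta_rot":[0,0,0],"jaw":4.3},
  {"translation":[0,0,0.04],"delta_rot":[0,0,0],"jaw":4.6},
  {"translation":[0,0,0.04],"delta_rot":[0,0,0],"jaw":5.2},
  {"translation":[0,0,0.04],"delta_rot":[0,0,0],"jaw":6.5},
  {"translation":[0,0,0.04],"delta_rot":[0,0,0],"jaw":8.5},
  {"translation":[0,0,0.04],"delta_rot":[0,0,0],"jaw":8.5},
  {"translation":[0,0,0.04],"delta_rot":[0,0,0],"jaw":8.5},
])

```text
time: 9.1
tool_pos: [0.6458, 0.1066, 0.0467]
tool_rot: [0.0, 0.707, 0.707, 0.0]
contact_force: [0.0, 0.4, 0.2]
gripper_width: 0.996
grasp_force: 0.0
```

send_rows([
  {"translation":[0,0,-1],"delta_rot":[0,0,0],"jaw":8.5},
  {"translation":[0,0,-3],"delta_rot":[0,0,0],"jaw":8.5},
  {"translation":[0,0,-6],"delta_rot":[0,0,0],"jaw":8.5},
  {"translation":[0,0,-9],"delta_rot":[0,0,0],"jaw":8.5},
  {"translation":[0,0,-12],"delta_rot":[0,0,0],"jaw":8.5},
  {"translation":[0,0,-14],"delta_rot":[0,0,0],"jaw":8.5},
  {"translation":[0,0,-15],"delta_rot":[0,0,0],"jaw":8.5},
  {"translation":[0,0,-15],"delta_rot":[0,0,0],"jaw":8.5},
])

```text
time: 9.9
tool_pos: [0.6468, 0.1067, 0.1993]
tool_rot: [0.001, 0.707, 0.707, 0.002]
contact_force: [-0.0, 0.6, 0.0]
gripper_width: 0.995
grasp_force: 0.0
```

send_rows([
  {"translation":[-0.4,-3,0],"delta_rot":[0,0,0],"jaw":8.5},
  {"translation":[-1,-7.5,0],"delta_rot":[0,0,0],"jaw":8.5},
  {"translation":[-1.5,-12,0],"delta_rot":[0,0,0],"jaw":8.5},
  {"translation":[-1.8,-16,0],"delta_rot":[0,0,0],"jaw":8.5},
  {"translation":[-2,-18.2,0],"delta_rot":[0,0,0],"jaw":8.5},
  {"translation":[-2,-18.2,1],"delta_rot":[0,0,0],"jaw":8.5},
  {"translation":[-2,-18.2,2],"delta_rot":[0,0,0],"jaw":8.5},
  {"translation":[-2,-18.2,2],"delta_rot":[0,0,0],"jaw":8.5},
])

```text
time: 10.7
tool_pos: [0.4628, 0.0866, 0.1737]
tool_rot: [-0.002, 0.707, 0.707, -0.002]
contact_force: [0.6, 0.0, 0.0]
gripper_width: 0.996
grasp_force: 0.0
```

send_rows([
  {"translation":[0,0,2],"delta_rot":[0,0,0],"jaw":8.5},
  {"translation":[0,0,4.5],"delta_rot":[0,0,0],"jaw":8.5},
  {"translation":[0,0,7],"delta_rot":[0,0,0],"jaw":8.5},
  {"translation":[0,0,9],"delta_rot":[0,0,0],"jaw":8.5},
  {"translation":[0,0,10],"delta_rot":[0,0,0],"jaw":8.5},
  {"translation":[0,0,10],"delta_rot":[0,0,0],"jaw":8.5},
  {"translation":[0,0,10],"delta_rot":[0,0,0],"jaw":8.5},
  {"translation":[0,0,10],"delta_rot":[0,0,0],"jaw":8.5},
])

```text
time: 11.5
tool_pos: [0.465, 0.0867, 0.0781]
tool_rot: [0.001, 0.707, 0.707, 0.001]
contact_force: [-0.1, 0.1, -0.3]
gripper_width: 0.995
grasp_force: 0.0
```

send_rows([
  {"translation":[0,0,0],"delta_rot":[0,0,0],"jaw":7},
  {"translation":[0,0,0],"delta_rot":[0,0,0],"jaw":6.3},
  {"translation":[0,0,0],"delta_rot":[0,0,0],"jaw":5.9},
  {"translation":[0,0,0],"delta_rot":[0,0,0],"jaw":5.5},
  {"translation":[0,0,0],"delta_rot":[0,0,0],"jaw":5},
  {"translation":[0,0,0],"delta_rot":[0,0,0],"jaw":5},
  {"translation":[0,0,0],"delta_rot":[0,0,0],"jaw":5},
  {"translation":[0,0,0],"delta_rot":[0,0,0],"jaw":5},
])

```text
time: 12.3
tool_pos: [0.4649, 0.0867, 0.078]
tool_rot: [0.001, 0.707, 0.707, 0.001]
contact_force: [1.1, -0.0, 5.7]
gripper_width: 0.662
grasp_force: 63.7
```

send_rows([
  {"translation":[0,0,-0.8],"delta_rot":[0,0,0],"jaw":5},
  {"translation":[0,0,-2.5],"delta_rot":[0,0,0],"jaw":5},
  {"translation":[0,0,-5],"delta_rot":[0,0,0],"jaw":5},
  {"translation":[0,0,-7.5],"delta_rot":[0,0,0],"jaw":5},
  {"translation":[-0.8,1,-9],"delta_rot":[0,0,0],"jaw":5},
  {"translation":[-2.4,3,-9.5],"delta_rot":[0,0,0],"jaw":5},
  {"translation":[-4.4,5.4,-9.5],"delta_rot":[0,0,0],"jaw":5},
  {"translation":[-6.4,7.8,-9.5],"delta_rot":[0,0,0],"jaw":5},
])

```text
time: 13.1
tool_pos: [0.5413, 0.0222, 0.1706]
tool_rot: [-0.001, 0.707, 0.707, -0.001]
contact_force: [0.5, -0.4, -4.3]
gripper_width: 0.667
grasp_force: 64.9
```

send_rows([
  {"translation":[-2,2.4,0],"delta_rot":[0,0,0],"jaw":5},
  {"translation":[-4,4.8,0],"delta_rot":[0,0,0],"jaw":5},
  {"translation":[-6,7.2,0],"delta_rot":[0,0,0],"jaw":5},
  {"translation":[-8,9.6,0.5],"delta_rot":[0,0,0],"jaw":5},
  {"translation":[-9.5,11.4,2],"delta_rot":[0,0,0],"jaw":5},
  {"translation":[-10,12,4],"delta_rot":[0,0,0],"jaw":5},
  {"translation":[-10,12,5.5],"delta_rot":[0,0,0],"jaw":5},
  {"translation":[-10,12,6],"delta_rot":[0,0,0],"jaw":5},
])

```text
time: 13.9
tool_pos: [0.6589, -0.0766, 0.1074]
tool_rot: [-0.003, 0.707, 0.707, -0.002]
contact_force: [-0.4, 0.5, -3.5]
gripper_width: 0.659
grasp_force: 65.0
```

```bash
python3 look.py held2
```

```text
[ 0.6589 -0.0766  0.1074] [-0.4  0.5 -3.5]
```

send_rows([
  {"translation":[0,0,0],"delta_rot":[0,0,0],"jaw":5},
  {"translation":[0,0,0.4],"delta_rot":[0,0,0],"jaw":5},
  {"translation":[0,0,0.8],"delta_rot":[0,0,0],"jaw":5},
  {"translation":[0,0,1.2],"delta_rot":[0,0,0],"jaw":5},
  {"translation":[0,0,1.5],"delta_rot":[0,0,0],"jaw":5},
  {"translation":[0,0,1.6],"delta_rot":[0,0,0],"jaw":5},
  {"translation":[0,0,1.6],"delta_rot":[0,0,0],"jaw":5},
  {"translation":[0,0,1.6],"delta_rot":[0,0,0],"jaw":5},
])

```text
time: 14.75
tool_pos: [0.6618, -0.0774, 0.0958]
tool_rot: [0.0, 0.707, 0.707, 0.0]
contact_force: [-0.5, -0.4, -3.8]
gripper_width: 0.662
grasp_force: 65.0
```

send_rows([
  {"translation":[0,0.08,0.2],"delta_rot":[0,0,0],"jaw":5},
  {"translation":[0,0.08,0.4],"delta_rot":[0,0,0],"jaw":5},
  {"translation":[0,0.08,0.55],"delta_rot":[0,0,0],"jaw":5},
  {"translation":[0,0.08,0.65],"delta_rot":[0,0,0],"jaw":5},
  {"translation":[0,0.08,0.7],"delta_rot":[0,0,0],"jaw":5},
  {"translation":[0,0.08,0.75],"delta_rot":[0,0,0],"jaw":5},
  {"translation":[0,0.08,0.75],"delta_rot":[0,0,0],"jaw":5},
  {"translation":[0,0.08,0.75],"delta_rot":[0,0,0],"jaw":5},
])

```text
time: 15.55
tool_pos: [0.6626, -0.0773, 0.0883]
tool_rot: [0.0, 0.707, 0.707, 0.0]
contact_force: [-0.7, 0.1, -3.4]
gripper_width: 0.662
grasp_force: 65.0
```

send_rows([
  {"translation":[0,0,0.05],"delta_rot":[0,0,0],"jaw":5},
  {"translation":[0,0,0.1],"delta_rot":[0,0,0],"jaw":5},
  {"translation":[0,0,0.15],"delta_rot":[0,0,0],"jaw":5},
  {"translation":[0,0,0.19],"delta_rot":[0,0,0],"jaw":5},
  {"translation":[0,0,0.22],"delta_rot":[0,0,0],"jaw":5},
  {"translation":[0,0,0.24],"delta_rot":[0,0,0],"jaw":5},
  {"translation":[0,0,0.24],"delta_rot":[0,0,0],"jaw":5},
  {"translation":[0,0,0.24],"delta_rot":[0,0,0],"jaw":5},
])

```text
time: 16.35
tool_pos: [0.6626, -0.0774, 0.086]
tool_rot: [-0.0, 0.707, 0.707, -0.0]
contact_force: [-1.3, 0.5, -2.0]
gripper_width: 0.666
grasp_force: 65.2
```

send_rows([
  {"translation":[0,0,0.03],"delta_rot":[0,0,0],"jaw":5},
  {"translation":[0,0,0.06],"delta_rot":[0,0,0],"jaw":5},
  {"translation":[0,0,0.06],"delta_rot":[0,0,0],"jaw":5.8},
  {"translation":[0,0,0.06],"delta_rot":[0,0,0],"jaw":6.1},
  {"translation":[0,0,0.06],"delta_rot":[0,0,0],"jaw":6.6},
  {"translation":[0,0,0.06],"delta_rot":[0,0,0],"jaw":7.5},
  {"translation":[0,0,0.06],"delta_rot":[0,0,0],"jaw":8.5},
  {"translation":[0,0,0.06],"delta_rot":[0,0,0],"jaw":8.5},
])

```text
time: 17.15
tool_pos: [0.6627, -0.0774, 0.0853]
tool_rot: [0.0, 0.707, 0.707, 0.0]
contact_force: [-0.1, 0.1, 0.6]
gripper_width: 0.996
grasp_force: 0.0
```

send_rows([
  {"translation":[0,0,-1],"delta_rot":[0,0,0],"jaw":8.5},
  {"translation":[0,0,-3],"delta_rot":[0,0,0],"jaw":8.5},
  {"translation":[0,0,-6],"delta_rot":[0,0,0],"jaw":8.5},
  {"translation":[0,0,-8],"delta_rot":[0,0,0],"jaw":8.5},
  {"translation":[0,0,-10],"delta_rot":[0,0,0],"jaw":8.5},
  {"translation":[0,0,-12],"delta_rot":[0,0,0],"jaw":8.5},
  {"translation":[0,0,-12],"delta_rot":[0,0,0],"jaw":8.5},
  {"translation":[0,0,-12],"delta_rot":[0,0,0],"jaw":8.5},
])

```text
time: 17.95
tool_pos: [0.6628, -0.0774, 0.2058]
tool_rot: [0.001, 0.707, 0.707, 0.0]
contact_force: [0.4, -0.0, 0.3]
gripper_width: 0.994
grasp_force: 0.0
```

send_rows([
  {"translation":[-0.2,-3,0],"delta_rot":[0,0,0],"jaw":8.5},
  {"translation":[-0.6,-7.5,0],"delta_rot":[0,0,0],"jaw":8.5},
  {"translation":[-0.9,-12,1],"delta_rot":[0,0,0],"jaw":8.5},
  {"translation":[-1.2,-15.5,3],"delta_rot":[0,0,0],"jaw":8.5},
  {"translation":[-1.2,-16.7,5.5],"delta_rot":[0,0,0],"jaw":8.5},
  {"translation":[-1.2,-16.7,8],"delta_rot":[0,0,0],"jaw":8.5},
  {"translation":[-1.2,-16.7,9.5],"delta_rot":[0,0,0],"jaw":8.5},
  {"translation":[-1.2,-16.7,9.5],"delta_rot":[0,0,0],"jaw":8.5},
])

```text
time: 18.75
tool_pos: [0.4932, -0.0886, 0.1066]
tool_rot: [-0.003, 0.707, 0.707, -0.002]
contact_force: [-0.4, -0.9, -0.4]
gripper_width: 0.995
grasp_force: 0.0
```

send_rows([
  {"translation":[0,0,1.5],"delta_rot":[0,0,0],"jaw":8.5},
  {"translation":[0,0,3.5],"delta_rot":[0,0,0],"jaw":8.5},
  {"translation":[0,0,5.5],"delta_rot":[0,0,0],"jaw":8.5},
  {"translation":[0,0,7],"delta_rot":[0,0,0],"jaw":8.5},
  {"translation":[0,0,8],"delta_rot":[0,0,0],"jaw":8.5},
  {"translation":[0,0,8.4],"delta_rot":[0,0,0],"jaw":8.5},
  {"translation":[0,0,8.4],"delta_rot":[0,0,0],"jaw":8.5},
  {"translation":[0,0,8.4],"delta_rot":[0,0,0],"jaw":8.5},
])

```text
time: 19.55
tool_pos: [0.4964, -0.0896, 0.0271]
tool_rot: [0.001, 0.707, 0.707, 0.0]
contact_force: [-1.0, -0.7, -0.8]
gripper_width: 0.996
grasp_force: 0.0
```

send_rows([
  {"translation":[0,0,0],"delta_rot":[0,0,0],"jaw":6},
  {"translation":[0,0,0],"delta_rot":[0,0,0],"jaw":4.5},
  {"translation":[0,0,0],"delta_rot":[0,0,0],"jaw":3.8},
  {"translation":[0,0,0],"delta_rot":[0,0,0],"jaw":3.5},
  {"translation":[0,0,0],"delta_rot":[0,0,0],"jaw":3.2},
  {"translation":[0,0,0],"delta_rot":[0,0,0],"jaw":2.8},
  {"translation":[0,0,0],"delta_rot":[0,0,0],"jaw":2.8},
  {"translation":[0,0,0],"delta_rot":[0,0,0],"jaw":2.8},
])

```text
time: 20.35
tool_pos: [0.496, -0.0895, 0.0268]
tool_rot: [0.0, 0.707, 0.707, 0.0]
contact_force: [-0.6, 0.5, 6.3]
gripper_width: 0.378
grasp_force: 59.7
```

send_rows([
  {"translation":[0,0,-1],"delta_rot":[0,0,0],"jaw":2.8},
  {"translation":[0,0,-3.5],"delta_rot":[0,0,0],"jaw":2.8},
  {"translation":[0,0,-6.5],"delta_rot":[0,0,0],"jaw":2.8},
  {"translation":[0.5,0.2,-9.5],"delta_rot":[0,0,0],"jaw":2.8},
  {"translation":[1.8,0.9,-12],"delta_rot":[0,0,0],"jaw":2.8},
  {"translation":[4.2,2.1,-13],"delta_rot":[0,0,0],"jaw":2.8},
  {"translation":[7.2,3.6,-13],"delta_rot":[0,0,0],"jaw":2.8},
  {"translation":[10.2,5.1,-13],"delta_rot":[0,0,0],"jaw":2.8},
])

```text
time: 21.15
tool_pos: [0.547, 0.0136, 0.157]
tool_rot: [0.0, 0.707, 0.707, 0.0]
contact_force: [-0.5, -1.0, -0.3]
gripper_width: 0.375
grasp_force: 59.5
```

send_rows([
  {"translation":[3.2,1.6,0],"delta_rot":[0,0,0],"jaw":2.8},
  {"translation":[6.6,3.3,0],"delta_rot":[0,0,0],"jaw":2.8},
  {"translation":[10,4.9,0],"delta_rot":[0,0,0],"jaw":2.8},
  {"translation":[13.4,6.6,0],"delta_rot":[0,0,0],"jaw":2.8},
  {"translation":[16.5,8.1,0],"delta_rot":[0,0,0],"jaw":2.8},
  {"translation":[18.5,9.1,0],"delta_rot":[0,0,0],"jaw":2.8},
  {"translation":[18.5,9.1,1],"delta_rot":[0,0,0],"jaw":2.8},
  {"translation":[18.5,9.1,2.5],"delta_rot":[0,0,0],"jaw":2.8},
])

```text
time: 21.95
tool_pos: [0.6378, 0.1977, 0.1311]
tool_rot: [0.0, 0.707, 0.707, 0.0]
contact_force: [-0.0, -0.4, -1.0]
gripper_width: 0.379
grasp_force: 59.6
```

send_rows([
  {"translation":[0,0,2],"delta_rot":[0,0,0],"jaw":2.8},
  {"translation":[0,0,4],"delta_rot":[0,0,0],"jaw":2.8},
  {"translation":[0,0,6],"delta_rot":[0,0,0],"jaw":2.8},
  {"translation":[0,0,7.5],"delta_rot":[0,0,0],"jaw":2.8},
  {"translation":[0,0,8.2],"delta_rot":[0,0,0],"jaw":2.8},
  {"translation":[0,0,8.2],"delta_rot":[0,0,0],"jaw":2.8},
  {"translation":[0,0,8.2],"delta_rot":[0,0,0],"jaw":2.8},
  {"translation":[0,0,8.2],"delta_rot":[0,0,0],"jaw":2.8},
])

```text
time: 22.75
tool_pos: [0.6386, 0.1977, 0.0507]
tool_rot: [0.001, 0.707, 0.707, 0.001]
contact_force: [-0.2, 1.0, -0.4]
gripper_width: 0.372
grasp_force: 59.6
```

send_rows([
  {"translation":[0,0,0.3],"delta_rot":[0,0,0],"jaw":2.8},
  {"translation":[0,0,0.6],"delta_rot":[0,0,0],"jaw":2.8},
  {"translation":[0,0,0.9],"delta_rot":[0,0,0],"jaw":2.8},
  {"translation":[0,0,1.1],"delta_rot":[0,0,0],"jaw":2.8},
  {"translation":[0,0,1.25],"delta_rot":[0,0,0],"jaw":2.8},
  {"translation":[0,0,1.3],"delta_rot":[0,0,0],"jaw":2.8},
  {"translation":[0,0,1.3],"delta_rot":[0,0,0],"jaw":2.8},
  {"translation":[0,0,1.3],"delta_rot":[0,0,0],"jaw":2.8},
])

```text
time: 23.55
tool_pos: [0.6377, 0.1977, 0.0363]
tool_rot: [0.0, 0.707, 0.707, 0.0]
contact_force: [-0.1, 0.1, -0.8]
gripper_width: 0.377
grasp_force: 59.6
```

send_rows([
  {"translation":[0,0,0.04],"delta_rot":[0,0,0],"jaw":2.8},
  {"translation":[0,0,0.08],"delta_rot":[0,0,0],"jaw":2.8},
  {"translation":[0,0,0.11],"delta_rot":[0,0,0],"jaw":2.8},
  {"translation":[0,0,0.14],"delta_rot":[0,0,0],"jaw":2.8},
  {"translation":[0,0,0.16],"delta_rot":[0,0,0],"jaw":2.8},
  {"translation":[0,0,0.16],"delta_rot":[0,0,0],"jaw":2.8},
  {"translation":[0,0,0.16],"delta_rot":[0,0,0],"jaw":2.8},
  {"translation":[0,0,0.16],"delta_rot":[0,0,0],"jaw":2.8},
])

```text
time: 24.35
tool_pos: [0.6377, 0.1976, 0.0349]
tool_rot: [0.0, 0.707, 0.707, -0.0]
contact_force: [-0.9, 0.3, 2.2]
gripper_width: 0.372
grasp_force: 59.9
```

In contact (about +3 N), so releasing.

send_rows([
  {"translation":[0,0,0],"delta_rot":[0,0,0],"jaw":3.4},
  {"translation":[0,0,0],"delta_rot":[0,0,0],"jaw":3.7},
  {"translation":[0,0,0],"delta_rot":[0,0,0],"jaw":4.1},
  {"translation":[0,0,0],"delta_rot":[0,0,0],"jaw":5},
  {"translation":[0,0,0],"delta_rot":[0,0,0],"jaw":6.5},
  {"translation":[0,0,0],"delta_rot":[0,0,0],"jaw":8.5},
  {"translation":[0,0,0],"delta_rot":[0,0,0],"jaw":8.5},
  {"translation":[0,0,0],"delta_rot":[0,0,0],"jaw":8.5},
])

```text
time: 25.15
tool_pos: [0.6377, 0.1976, 0.0346]
tool_rot: [0.0, 0.707, 0.707, 0.0]
contact_force: [0.1, 0.8, -0.4]
gripper_width: 0.996
grasp_force: 0.0
```

send_rows([
  {"translation":[0,0,-1],"delta_rot":[0,0,0],"jaw":8.5},
  {"translation":[0,0,-3],"delta_rot":[0,0,0],"jaw":8.5},
  {"translation":[0,0,-6],"delta_rot":[0,0,0],"jaw":8.5},
  {"translation":[0,0,-9],"delta_rot":[0,0,0],"jaw":8.5},
  {"translation":[0,0,-12],"delta_rot":[0,0,0],"jaw":8.5},
  {"translation":[0,0,-14],"delta_rot":[0,0,0],"jaw":8.5},
  {"translation":[0,0,-15],"delta_rot":[0,0,0],"jaw":8.5},
  {"translation":[0,0,-15],"delta_rot":[0,0,0],"jaw":8.5},
])

```text
time: 25.95
tool_pos: [0.6387, 0.1978, 0.1872]
tool_rot: [0.001, 0.707, 0.707, 0.002]
contact_force: [-0.0, 0.1, -1.6]
gripper_width: 0.996
grasp_force: 0.0
```

send_rows([
  {"translation":[1,-3,0],"delta_rot":[0,0,0],"jaw":8.5},
  {"translation":[2.8,-7.5,0],"delta_rot":[0,0,0],"jaw":8.5},
  {"translation":[4.5,-12,0],"delta_rot":[0,0,0],"jaw":8.5},
  {"translation":[5.5,-14.5,0],"delta_rot":[0,0,0],"jaw":8.5},
  {"translation":[5.8,-15.35,1.5],"delta_rot":[0,0,0],"jaw":8.5},
  {"translation":[5.8,-15.35,3],"delta_rot":[0,0,0],"jaw":8.5},
  {"translation":[5.8,-15.35,4],"delta_rot":[0,0,0],"jaw":8.5},
  {"translation":[5.8,-15.35,4],"delta_rot":[0,0,0],"jaw":8.5},
])

```text
time: 26.75
tool_pos: [0.4834, 0.2545, 0.1411]
tool_rot: [-0.001, 0.708, 0.707, -0.003]
contact_force: [-0.6, -1.0, -0.1]
gripper_width: 0.995
grasp_force: 0.0
```

send_rows([
  {"translation":[0,0,1.5],"delta_rot":[0,0,0],"jaw":8.5},
  {"translation":[0,0,3.5],"delta_rot":[0,0,0],"jaw":8.5},
  {"translation":[0,0,5.5],"delta_rot":[0,0,0],"jaw":8.5},
  {"translation":[0,0,7],"delta_rot":[0,0,0],"jaw":8.5},
  {"translation":[0,0,8.5],"delta_rot":[0,0,0],"jaw":8.5},
  {"translation":[0,0,8.9],"delta_rot":[0,0,0],"jaw":8.5},
  {"translation":[0,0,8.9],"delta_rot":[0,0,0],"jaw":8.5},
  {"translation":[0,0,8.9],"delta_rot":[0,0,0],"jaw":8.5},
])

```text
time: 27.55
tool_pos: [0.4848, 0.2559, 0.0564]
tool_rot: [0.0, 0.707, 0.707, 0.001]
contact_force: [1.2, -0.7, 0.2]
gripper_width: 0.999
grasp_force: 0.0
```

send_rows([
  {"translation":[0,0,0],"delta_rot":[0,0,0],"jaw":6.5},
  {"translation":[0,0,0],"delta_rot":[0,0,0],"jaw":5.6},
  {"translation":[0,0,0],"delta_rot":[0,0,0],"jaw":5.2},
  {"translation":[0,0,0],"delta_rot":[0,0,0],"jaw":4.8},
  {"translation":[0,0,0],"delta_rot":[0,0,0],"jaw":4.3},
  {"translation":[0,0,0],"delta_rot":[0,0,0],"jaw":4.3},
  {"translation":[0,0,0],"delta_rot":[0,0,0],"jaw":4.3},
  {"translation":[0,0,0],"delta_rot":[0,0,0],"jaw":4.3},
])

```text
time: 28.35
tool_pos: [0.4847, 0.2558, 0.0565]
tool_rot: [0.0, 0.707, 0.707, 0.001]
contact_force: [-0.6, -0.4, 5.9]
gripper_width: 0.566
grasp_force: 61.2
```

send_rows([
  {"translation":[0,0,-1],"delta_rot":[0,0,0],"jaw":4.3},
  {"translation":[0,0,-3.5],"delta_rot":[0,0,0],"jaw":4.3},
  {"translation":[0,0,-6.5],"delta_rot":[0,0,0],"jaw":4.3},
  {"translation":[0,0,-9.5],"delta_rot":[0,0,0],"jaw":4.3},
  {"translation":[-1,0.7,-11.5],"delta_rot":[0,0,0],"jaw":4.3},
  {"translation":[-3.1,2.2,-12],"delta_rot":[0,0,0],"jaw":4.3},
  {"translation":[-6.1,4.3,-12],"delta_rot":[0,0,0],"jaw":4.3},
  {"translation":[-9.1,6.4,-12],"delta_rot":[0,0,0],"jaw":4.3},
])

```text
time: 29.15
tool_pos: [0.5481, 0.164, 0.1756]
tool_rot: [-0.0, 0.707, 0.707, -0.0]
contact_force: [0.8, 1.0, -2.1]
gripper_width: 0.57
grasp_force: 62.5
```

send_rows([
  {"translation":[-3,2.1,0],"delta_rot":[0,0,0],"jaw":4.3},
  {"translation":[-6,4.2,0],"delta_rot":[0,0,0],"jaw":4.3},
  {"translation":[-9,6.4,0],"delta_rot":[0,0,0],"jaw":4.3},
  {"translation":[-12,8.5,0],"delta_rot":[0,0,0],"jaw":4.3},
  {"translation":[-14,9.9,0],"delta_rot":[0,0,0],"jaw":4.3},
  {"translation":[-15,10.6,0],"delta_rot":[0,0,0],"jaw":4.3},
  {"translation":[-15,10.6,0.5],"delta_rot":[0,0,0],"jaw":4.3},
  {"translation":[-15,10.6,1.5],"delta_rot":[0,0,0],"jaw":4.3},
])

```text
time: 29.95
tool_pos: [0.654, 0.0154, 0.1606]
tool_rot: [0.0, 0.707, 0.707, 0.0]
contact_force: [-0.3, -0.6, -2.1]
gripper_width: 0.569
grasp_force: 62.5
```

send_rows([
  {"translation":[0,0,1.5],"delta_rot":[0,0,0],"jaw":4.3},
  {"translation":[0,0,3.5],"delta_rot":[0,0,0],"jaw":4.3},
  {"translation":[0,0,5.5],"delta_rot":[0,0,0],"jaw":4.3},
  {"translation":[0,0,7],"delta_rot":[0,0,0],"jaw":4.3},
  {"translation":[0,0,8],"delta_rot":[0,0,0],"jaw":4.3},
  {"translation":[0,0,8],"delta_rot":[0,0,0],"jaw":4.3},
  {"translation":[0,0,8],"delta_rot":[0,0,0],"jaw":4.3},
  {"translation":[0,0,8],"delta_rot":[0,0,0],"jaw":4.3},
])

```text
time: 30.75
tool_pos: [0.655, 0.0146, 0.082]
tool_rot: [0.001, 0.707, 0.707, 0.001]
contact_force: [-0.6, -0.5, -1.5]
gripper_width: 0.57
grasp_force: 62.5
```

Target TCP z is 0.0645.

send_rows([
  {"translation":[0,0,0.3],"delta_rot":[0,0,0],"jaw":4.3},
  {"translation":[0,0,0.6],"delta_rot":[0,0,0],"jaw":4.3},
  {"translation":[0,0,0.9],"delta_rot":[0,0,0],"jaw":4.3},
  {"translation":[0,0,1.15],"delta_rot":[0,0,0],"jaw":4.3},
  {"translation":[0,0,1.3],"delta_rot":[0,0,0],"jaw":4.3},
  {"translation":[0,0,1.4],"delta_rot":[0,0,0],"jaw":4.3},
  {"translation":[0,0,1.4],"delta_rot":[0,0,0],"jaw":4.3},
  {"translation":[0,0,1.4],"delta_rot":[0,0,0],"jaw":4.3},
])

```text
time: 31.55
tool_pos: [0.6542, 0.0146, 0.0667]
tool_rot: [0.0, 0.707, 0.707, 0.0]
contact_force: [-0.1, 0.8, -2.7]
gripper_width: 0.571
grasp_force: 62.5
```

send_rows([
  {"translation":[0,0,0.05],"delta_rot":[0,0,0],"jaw":4.3},
  {"translation":[0,0,0.1],"delta_rot":[0,0,0],"jaw":4.3},
  {"translation":[0,0,0.14],"delta_rot":[0,0,0],"jaw":4.3},
  {"translation":[0,0,0.18],"delta_rot":[0,0,0],"jaw":4.3},
  {"translation":[0,0,0.21],"delta_rot":[0,0,0],"jaw":4.3},
  {"translation":[0,0,0.24],"delta_rot":[0,0,0],"jaw":4.3},
  {"translation":[0,0,0.24],"delta_rot":[0,0,0],"jaw":4.3},
  {"translation":[0,0,0.24],"delta_rot":[0,0,0],"jaw":4.3},
])

```text
time: 32.35
tool_pos: [0.6541, 0.0146, 0.0646]
tool_rot: [-0.0, 0.707, 0.707, -0.0]
contact_force: [-1.9, -0.6, 1.5]
gripper_width: 0.571
grasp_force: 62.8
```

Contact confirmed: the vertical force went from -2.7 to +1.5 N. Releasing and rising.

send_rows([
  {"translation":[0,0,0],"delta_rot":[0,0,0],"jaw":5},
  {"translation":[0,0,0],"delta_rot":[0,0,0],"jaw":5.3},
  {"translation":[0,0,0],"delta_rot":[0,0,0],"jaw":5.7},
  {"translation":[0,0,0],"delta_rot":[0,0,0],"jaw":6.5},
  {"translation":[0,0,0],"delta_rot":[0,0,0],"jaw":7.5},
  {"translation":[0,0,0],"delta_rot":[0,0,0],"jaw":8.5},
  {"translation":[0,0,0],"delta_rot":[0,0,0],"jaw":8.5},
  {"translation":[0,0,0],"delta_rot":[0,0,0],"jaw":8.5},
])

```text
time: 33.15
tool_pos: [0.6541, 0.0146, 0.0642]
tool_rot: [0.0, 0.707, 0.707, 0.0]
contact_force: [-0.2, -0.6, 0.2]
gripper_width: 0.996
grasp_force: 0.0
```

send_rows([
  {"translation":[0,0,-1],"delta_rot":[0,0,0],"jaw":8.5},
  {"translation":[0,0,-3],"delta_rot":[0,0,0],"jaw":8.5},
  {"translation":[0,0,-6],"delta_rot":[0,0,0],"jaw":8.5},
  {"translation":[0,0,-9],"delta_rot":[0,0,0],"jaw":8.5},
  {"translation":[0,0,-12],"delta_rot":[0,0,0],"jaw":8.5},
  {"translation":[0,0,-15],"delta_rot":[0,0,0],"jaw":8.5},
  {"translation":[0,0,-17],"delta_rot":[0,0,0],"jaw":8.5},
  {"translation":[0,0,-17],"delta_rot":[0,0,0],"jaw":8.5},
])

```text
time: 33.95
tool_pos: [0.6562, 0.0145, 0.2399]
tool_rot: [0.003, 0.707, 0.707, 0.003]
contact_force: [0.6, -0.3, 0.5]
gripper_width: 0.995
grasp_force: 0.0
```

send_rows([
  {"translation":[-4,-2,0],"delta_rot":[0,0,0],"jaw":8.5},
  {"translation":[-8,-4,0],"delta_rot":[0,0,0],"jaw":8.5},
  {"translation":[-12,-6,0],"delta_rot":[0,0,0],"jaw":8.5},
  {"translation":[-16,-8,0],"delta_rot":[0,0,0],"jaw":8.5},
  {"translation":[-20,-10,0],"delta_rot":[0,0,0],"jaw":8.5},
  {"translation":[-24,-12,0],"delta_rot":[0,0,0],"jaw":8.5},
  {"translation":[-28,-14,0],"delta_rot":[0,0,0],"jaw":8.5},
  {"translation":[-32,-16,0],"delta_rot":[0,0,0],"jaw":8.5},
])

```text
time: 34.75
tool_pos: [0.4924, -0.3064, 0.2328]
tool_rot: [-0.001, 0.707, 0.707, -0.0]
contact_force: [0.5, -0.0, 0.4]
gripper_width: 0.996
grasp_force: 0.0
```

```bash
cat > fin.py <<'E'
from h import *
f=cam('top'); P=cloud(f); cv2.imwrite('pics/fin.png',f['pixels']); M=dict(yellow=(.638,.1975,.065),red=(.6464,.1059,.085),blue=(.6544,.0142,.105),black=(.6626,-.0776,.125))
v,u=np.mgrid[0:400,0:640]
for n,(x,y,h) in M.items():
    m=(np.hypot(P[...,0]-x,P[...,1]-y)<.035)&(abs(P[...,2]-h-.008)<.006)
    w=ray(f,[[u[m].mean(),v[m].mean()]],h+.008)[0] if m.any() else None
    print(n,m.sum(),np.median(P[m][:,2]).round(4),w,((w[:2]-[x,y])*1000).round(1))
s=cam('scene'); cv2.imwrite('pics/fins.png',s['pixels'])
E
python3 fin.py
```

```text
yellow 172 0.0725 [0.63591403 0.19605814 0.073     ] [-2.1 -1.4]
red 258 0.0927 [0.6442078 0.1049067 0.093    ] [-2.2 -1. ]
blue 374 0.1127 [0.65249663 0.0154301  0.113     ] [-1.9  1.2]
black 521 0.1328 [ 0.66098891 -0.07659902  0.133     ] [-1.6  1. ]
```

View pics/fin.png

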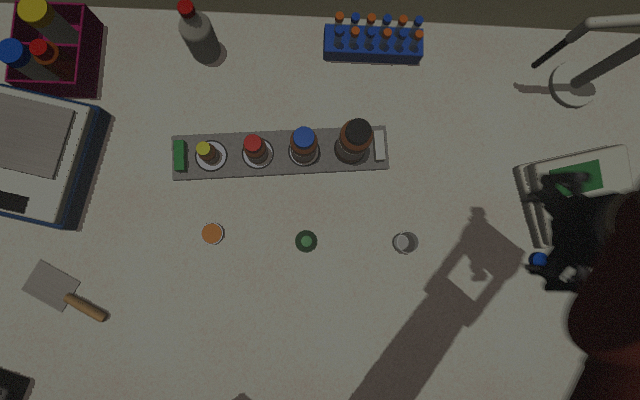

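View pics/fins.png

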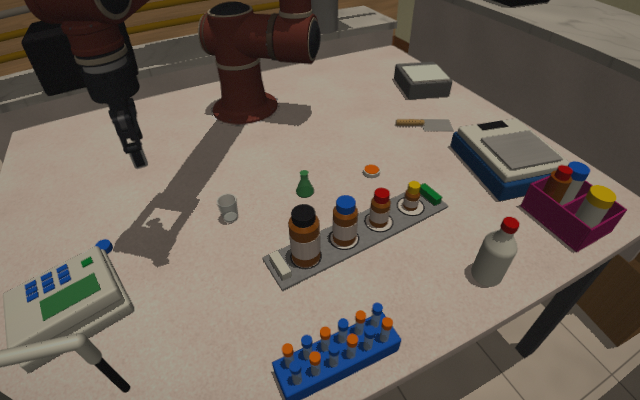

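All four bottles stand upright on their marks at px (205,148), (252,143), (303,135) and (357,131), rising from the green block to the white block. They are within about 2.5 mm of centre by measurement. The dish, flask and beaker have not moved, and the gripper is clear.

```bash
python3 -c "
from plant import *
print(job_done())"
```

```text
the job is handed in; nothing more can be done
None
```

The job is handed in (no verdict came back): all four bottles stand upright on their marks, shortest by the green block to tallest by the white, each within about 2.5 mm of centre by my last measurement, and the beaker, flask and dish are where they stood.

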